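# Unclip the bench scraper and wipe the plate

### The job

The beech scraper block is clipped into its bench cradle: squeeze its two opposing steel side buttons together to free the catches, lift it out still squeezed, and use it to wipe all four brass offcuts off the steel plate into the catch tray along the plate's edge, without touching the offcuts with the fingers. Then stand the scraper upright on the cork mat and let go. Leave the tea glass, its saucer, the screwdriver and the glass lens where they are.

Things in the scene. Friction and masses are not known exactly. Their poses are not given: they have to be found in the camera images.
- scraper: Upright beech block 80 mm tall on a black rubber foot 30 x 100 x 12 mm (x, y, z), 0.23 kg; beech 22 mm thick in x, 90 mm long to z = 38, 60 mm above. Origin: centre of the underside; z up. The same either way round. A steel button on each long face (+x, -x), with a barb at z = 16 to 24 mm caught under a cradle lip. Starts in the cradle, 5 mm above its origin, centred within 1 mm, same yaw.
- scraper_grip (a point): Point midway between the two buttons of the scraper, at the height of their centres: 60 mm above the scraper's origin. Axes as the scraper's. The button pads are 26 x 26 mm (y x z, z = 47 to 73 mm) and 50 mm apart over their outer faces in x when free, 36 mm when both are pressed home.
- button_a (a joint): Inward travel of the button on the scraper's +x face: 0 out, 0.007 m fully in. Spring: 2.5 N to start, 6 N fully in. Its barb overlaps the cradle's lip by 4 mm with the scraper central (play 1.5 mm each way in x), so press both home before lifting, and keep them squeezed.
- button_b (a joint): The same for the button on the scraper's -x face.
- cradle: Fixed aluminium bench cradle, base 76 x 128 x 5 mm. Origin: centre of its underside on the bench; y along its length. Its two catch lips, 40 mm long in y, x = 20 to 34 mm either side, top 37 mm above the bench, are its highest parts. The scraper comes out straight up and is clear when lifted 40 mm.
- plate: Fixed steel plate, 160 (x) x 130 (y) mm, top 24 mm above the bench, with a catch tray joined to its +x edge (away from the robot). Origin: on the bench under the plate's centre; x towards the tray. The plate ends at x = 80 mm; the tray's inside runs from there to x = 171 mm, y = -62 to 62 mm, floor 4 mm and rim 18 mm above the bench (below the plate's top).
- tray_in (a point): Centre of the tray's inner floor, 4 mm above the bench, 125.5 mm in x from the plate's origin. Axes as the plate's.
- mat: Fixed cork mat, 120 (x) x 150 (y) mm, 4 mm thick. Origin: centre of its underside on the bench.
- saucer: Thin brass saucer 100 mm across, 7 mm high, holds the tea glass. Origin: centre of its underside. Bystander.
- tea_glass: Empty tulip tea glass, 56 mm across the rim, 88 mm tall, standing on the saucer. Origin: centre of its underside. Bystander.
- screwdriver: Steel jeweler's screwdriver lying on the bench, about 137 mm long, 11 mm thick, along its x axis (tip at +x). Origin: on the bench near its middle. Bystander.
- lens: Round glass dial lens, 58 mm across, 6 mm thick, lying on the bench. Origin: centre of its underside. Bystander.
- offcut0: Brass offcut: round brass slug 16 mm across, 9 mm tall, 13 g, lying loose on the plate. Origin: centre of its underside. At the start within 50 mm of the plate's centre in x (none nearer than 40 mm to its -x edge) and 35 mm in y.
- offcut1: Brass offcut: square brass bar end 14 x 12 mm, 9 mm tall, 13 g, lying loose on the plate. Origin: centre of its underside. At the start within 50 mm of the plate's centre in x (none nearer than 40 mm to its -x edge) and 35 mm in y.
- offcut2: Brass offcut: round brass slug 16 mm across, 9 mm tall, 13 g, lying loose on the plate. Origin: centre of its underside. At the start within 50 mm of the plate's centre in x (none nearer than 40 mm to its -x edge) and 35 mm in y.
- offcut3: Brass offcut: square brass bar end 14 x 12 mm, 9 mm tall, 13 g, lying loose on the plate. Origin: centre of its underside. At the start within 50 mm of the plate's centre in x (none nearer than 40 mm to its -x edge) and 35 mm in y.
Not all that is in view belongs to the job. Leave any purple look-alike of the scraper alone. Several things have the shape of the mat; the one meant has the colours described above.

How it is judged (in metres and radians):
On the way, in this order (a step that is already met when the one before it is completed fails the run):
1. both buttons squeezed in and the scraper lifted out of the cradle (value of joint each of button_a, button_b above 0.003 m and z of scraper in the frame of cradle above 0.045 m), for 0.2 s.
2. all four offcuts lie in the catch tray (x of offcut0 in the frame of plate between 0.08 and 0.172 m and y of offcut0 in the frame of plate between -0.064 and 0.064 m and z of each of offcut0, offcut1, offcut2, offcut3 in the frame of plate below 0.0235 m and x of offcut1 in the frame of plate between 0.08 and 0.172 m and y of offcut1 in the frame of plate between -0.064 and 0.064 m and x of offcut2 in the frame of plate between 0.08 and 0.172 m and y of offcut2 in the frame of plate between -0.064 and 0.064 m and x of offcut3 in the frame of plate between 0.08 and 0.172 m and y of offcut3 in the frame of plate between -0.064 and 0.064 m), for 0.2 s.
At the end, for the whole second after the job is handed in: All four offcuts lie inside the catch tray, below the plate's top; the scraper stands on the cork mat at rest, upright to within 0.1 rad, its centre over the mat (all of step 2 and x of scraper in the frame of mat between -0.058 and 0.058 m and y of scraper in the frame of mat between -0.073 and 0.073 m and z of scraper in the frame of mat between 0.001 and 0.008 m and angle between scraper's own z axis and vertical below 0.1 rad and linear speed of scraper below 0.02 m/s and angular speed of scraper below 0.2 rad/s); the robot touches nothing.
It fails at once if the scraper is dragged out of the cradle with a button not squeezed (z of scraper in the frame of cradle between 0.013 and 0.03 m and horizontal distance between scraper and cradle below 0.03 m and value of joint any of button_a, button_b below 0.002 m).
It fails at once if the fingers touch an offcut (contact force between the fingers and offcut0 above 0.3 N or contact force between the fingers and offcut1 above 0.3 N or contact force between the fingers and offcut2 above 0.3 N or contact force between the fingers and offcut3 above 0.3 N).
It fails at once if a bystander (saucer, tea glass, screwdriver, lens) is shifted by more than 20 mm (distance of any of saucer, tea_glass, screwdriver, lens from where it was at the start of the episode above 0.02 m).
It fails at once if the tea glass is tipped (angle between tea_glass's own z axis and vertical above 0.3 rad).
It also fails if it takes over 51 s, if anything falls off the work surface, if the arm or the gripper's body presses on something with over 40 N, if the wrist force passes 120 N, or if a joint passes its speed limit or range.

### The arm

A 6-joint arm with a two-finger parallel gripper is mounted at the origin on the work surface. World frame = base frame: x ahead of the robot, y to its left, z up, the work surface at z = 0. Lengths are in mm, angles in rad, forces in N, time in s.
With the tool pointing down it reaches from about 350 to 775 mm from the base axis. Payload 7.3 kg.
Tool frame: the origin (TCP) lies at the very end of the fingers, on their centre line; the grasp point (between the pads) lies 19 mm behind it; z points along the fingers, y is the direction in which the jaws open and shut (so a half turn about z gives the same grasp; the last joint's range is limited). The gripper opens to 92 mm and grips with 3 to 60 N. Pads are 19 mm wide; open, the fingers measure 130 mm over their backs; the gripper's body (75 mm by 190 mm) begins 47 mm behind the grasp point.
Start: joints at [1.181, 0.342, 1.524, -0, 1.275, -0.146], TCP at [126.715, 509.498, 226.741] pointing down, gripper open.
Joint ranges: [-2.53, 2.53], [-0.77, 2.02], [0.04, 2.7], [-1, 4.14], [0.28, 2.66], [-3.11, 3.11]. Speed limits (rad/s): [2.57, 2.57, 3.14, 3.14, 3.14, 3.14].

### API

Orientations are given as [roll, pitch, yaw] about the fixed x, y, z axes, in that order (R = Rz(yaw) Ry(pitch) Rx(roll)).
In Python, from plant import bot gives the robot as it stands.
- The arm moves only by the tool arm_command, never from a script. Its argument "targets" is a list of rows, each an object of numbers: "x", "y", "z": the shift along the world's x, y, z in cm; "roll": the turn about the world's z in rad. In form: [{"x": .., "y": .., "z": .., "roll": ..}, ...]. A call has 1 to 8 rows; each row is the pose to reach, as a shift and turn from the pose commanded when the call began; what a row does not reach only later rows make up. A row lasts 1/12 s, in which the tool goes at most 41.7 mm and 7.16 degrees, less where a joint would pass 70% of its speed; a pose out of reach is approached as far as the arm can. A call with a gripper value outside its range is refused whole. "fingers" is the opening, from 0 (shut) to 1 (fully open), set as the call begins (left out, the last holds). The fingers move at their own pace and stop on an object; the grip force is fixed at half the most. Time passes only in rows, so rows that repeat a pose let the fingers close. It gives the time, the measured TCP pose, the force and the opening at its end, in the units of the state.
- bot.get_obs(): the state, without advancing time (a new reading comes with each control period).
- bot.capture(name): name is "side" or "top" or "wrist"; returns a dict with "img" (400x640x3 uint8, blue, green, red), "fx", "fy", "cx", "cy" (pixels), "position" and "rotation" of the camera in the world; the wrist camera has in their place "hand_eye" (4x4, takes a point from camera to tool coordinates, whose origin is the TCP and whose axes are the flange's). Camera axes: x right, y down, z forward; pixel columns grow to the right and rows downward; lengths in mm; the calibration is good to about 2 mm. The wrist camera is an equidistant fisheye: a pixel r from the principal point sees the ray r / f radians off the axis. A picture is of the moment at which its call begins: read the wrist's pose just before it. There is no depth.
- bot.close_job(): hands the job in, once; it reports no verdict.
The state is a dict: "time": time; "joint_positions": joint angles; "dq": joint speeds; "tau": joint torques, N m; "tool_pos": TCP position; "tcp_rot": TCP orientation; "contact_force": force on the tool from outside, world axes, zero at the start; "moment": the same for the moment, N m; "grip_width": finger opening in mm.
Only numpy, scipy, OpenCV 4.12 (cv2) and the standard library are available. Lean on these libraries where they do the work, as an engineer would, in place of code of your own. Each camera call takes 0.05 s, during which the arm holds its last target.

## Working session

There is one attempt and no reset: what is moved stays moved. The work goes in short steps, Python scripts to look and compute and a tool call to move; the robot and the scene stay as the last step left them, time stands still between calls to the robot, and variables do not carry over. Pictures are saved under pics/ and viewed, and the job is handed in when it is done.

Besides the shell and the picture viewer there is one more tool, called after "Request:" as name([rows], argument=value, ...), one row to a line, values as JSON. arm_command: Moves the arm, as the interface text tells. Its arguments: {"type":"object","properties":{"targets":{"type":"array","items":{"type":"object","properties":{"x":{"type":"number"},"y":{"type":"number"},"z":{"type":"number"},"roll":{"type":"number"}}}},"fingers":{"type":"number"}},"required":["targets"]}

```bash
mkdir -p pics; ls
cat > h.py <<'E'
import numpy as np, cv2
from plant import bot
def snap(n,f):
    c=bot.capture(n); cv2.imwrite('pics/'+f,c['img']); return c
def ray(c,u,v):
    d=np.array([(u-c['cx'])/c['fx'],(v-c['cy'])/c['fy'],1.]); return np.array(c['rotation'])@d
def on(c,u,v,z):
    d=ray(c,u,v); p=np.array(c['position'],float); return p+d*(z-p[2])/d[2]
def proj(c,P):
    q=np.array(c['rotation']).T@(np.array(P,float)-np.array(c['position'])); return q[0]/q[2]*c['fx']+c['cx'],q[1]/q[2]*c['fy']+c['cy']
E
python3 - <<'E'
from h import *
print(bot.get_obs())
for n in('top','side'):
    c=snap(n,n+'0.png'); print(n,{k:v for k,v in c.items() if k!='img'})
E
```

```text
pics
{'time': 0.0, 'joint_positions': array([ 1.18099647e+00,  3.42730250e-01,  1.52500926e+00, -4.61999759e-07,
        1.27540620e+00, -1.45973396e-01]), 'dq': array([-6.87629627e-04,  7.74621040e-04,  1.40652675e-03, -1.65226810e-05,
        1.79635867e-04, -2.22254756e-03]), 'tau': array([ 2.26739146e-03, -4.31240058e+01, -2.44221085e+01,  7.18840118e-02,
        5.58195356e-02, -1.22707065e-04]), 'tool_pos': array([126.55320063, 509.10003104, 226.04377002]), 'tcp_rot': array([-3.14005606e+00, -2.25462448e-04,  2.89776615e+00]), 'contact_force': array([ 0.08226667, -0.2628167 ,  0.07805742]), 'moment': array([ 0.03987616, -0.03863414, -0.05928219]), 'grip_width': 91.63229810164383}
top {'fx': 467.1636108526372, 'fy': 467.1636108526372, 'cx': 328.51936698311243, 'cy': 203.73958423159328, 'position': array([ 394.36848137,   60.15672316, 1319.35070009]), 'rotation': array([-3.04028932,  0.00316606, -1.57329849])}
side {'fx': 504.61731100571757, 'fy': 504.61731100571757, 'cx': 326.6464836995729, 'cy': 202.91636415693833, 'position': array([355.15680821, 969.22498219, 937.30251674]), 'rotation': array([-2.30408225,  0.01422842, -2.96547729])}
```

```bash
cat > h.py <<'E'
import numpy as np, cv2
from scipy.spatial.transform import Rotation as Rn
from plant import bot
def snap(n,f):
    c=bot.capture(n); cv2.imwrite('pics/'+f,c['img'])
    if 'rotation' in c: c['R']=Rn.from_euler('xyz',c['rotation']).as_matrix()
    return c
def on(c,u,v,z):
    d=c['R']@np.array([(u-c['cx'])/c['fx'],(v-c['cy'])/c['fy'],1.]); p=c['position']; return p+d*(z-p[2])/d[2]
def proj(c,P):
    q=c['R'].T@(np.array(P,float)-c['position']); return q[0]/q[2]*c['fx']+c['cx'],q[1]/q[2]*c['fy']+c['cy']
E
python3 - <<'E'
from h import *
for n in('top','side'):
    i=cv2.imread(f'pics/{n}0.png'); 
    print(i.shape); cv2.imwrite(f'pics/{n}0b.png',cv2.resize(i,(800,500),interpolation=cv2.INTER_CUBIC))
E
```

```text
(400, 640, 3)
(400, 640, 3)
```

View pics/top0.png

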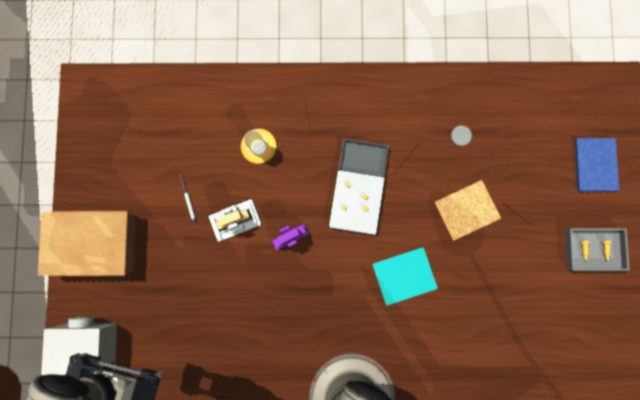

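View pics/side0.png

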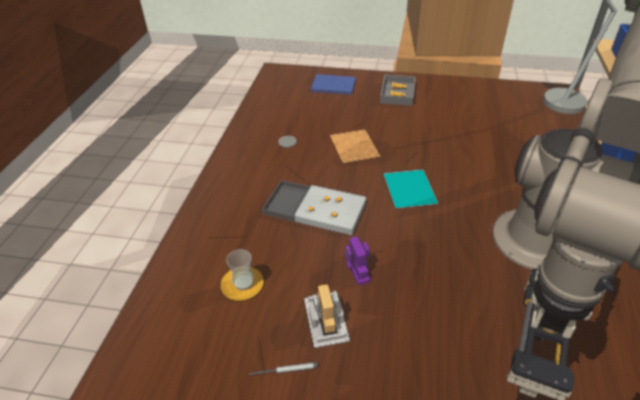

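The top view shows the cradle with scraper at about (234,220), the purple decoy at (290,237), the plate at (357,203) with the tray above it at (364,157), and the cork mat at (468,210). The saucer and glass are at (258,146), the screwdriver at (188,198) and the lens at (461,135). Next I'll measure contours.

Run:
```python
from h import *
c=snap('top','t1.png'); i=c['img']; s=snap('side','s1.png')
np.save('top.npy',{k:c[k] for k in('fx','fy','cx','cy','position','R')},allow_pickle=True)
np.save('side.npy',{k:s[k] for k in('fx','fy','cx','cy','position','R')},allow_pickle=True)
a=cv2.resize(i[180:260,190:330],None,fx=5.5,fy=5.5,interpolation=cv2.INTER_CUBIC); cv2.imwrite('pics/cr1.png',a)
a=cv2.resize(i[130:245,310:410],None,fx=5,fy=5,interpolation=cv2.INTER_CUBIC); cv2.imwrite('pics/pl1.png',a)
a=cv2.resize(s['img'][230:355,280:400],None,fx=4.8,fy=4.8,interpolation=cv2.INTER_CUBIC); cv2.imwrite('pics/crs1.png',a)
h=cv2.cvtColor(i,cv2.COLOR_BGR2HSV)
def rects(m,roi,z,name,amin=15):
    x0,y0,x1,y1=roi; mm=np.zeros(m.shape,np.uint8); mm[y0:y1,x0:x1]=m[y0:y1,x0:x1]
    cs,_=cv2.findContours(mm,cv2.RETR_EXTERNAL,cv2.CHAIN_APPROX_NONE)
    for k in cs:
        if cv2.contourArea(k)<amin: continue
        r=cv2.minAreaRect(k); b=cv2.boxPoints(r)
        W=np.array([on(c,u,v,z)[:2] for u,v in b]); e=W[1]-W[0];f=W[2]-W[1]
        print(name,'px',np.round(r[0],1),'area',cv2.contourArea(k),'xy',W.mean(0).round(1),'sides',np.linalg.norm(e).round(),np.linalg.norm(f).round(),'ang',np.degrees([np.arctan2(e[1],e[0]),np.arctan2(f[1],f[0])]).round(1))
white=((h[...,1]<50)&(h[...,2]>140)).astype(np.uint8)
gray=((h[...,1]<70)&(h[...,2]>40)&(h[...,2]<140)).astype(np.uint8)
cork=((h[...,0]>8)&(h[...,0]<25)&(h[...,2]>150)&(h[...,1]>70)).astype(np.uint8)
rects(white,(200,190,270,250),5,'cradle')
rects(white,(320,160,400,245),24,'plate',200)
rects(gray,(325,130,400,185),18,'tray',200)
rects(cork,(425,170,510,250),4,'mat',200)
rects(cork,(200,190,270,250),85,'scraper top')
br=((h[...,1]>60)&(h[...,2]>120)).astype(np.uint8)
rects(br,(334,176,382,222),33,'offcut',3)
rects(cork,(235,120,285,170),5,'saucer',50)
rects(white,(170,165,205,230),5,'screw',3)
rects(((h[...,1]<90)&(h[...,2]>90)).astype(np.uint8),(440,115,480,155),5,'lens',20)
pur=((h[...,0]>125)&(h[...,0]<160)&(h[...,1]>100)).astype(np.uint8)
rects(pur,(260,210,320,260),30,'purple')
```

```text
cradle px [234.2 219.6] area 716.0 xy [483.8 330.1] sides 134.0 82.0 ang [ -68.1 -157.6]
plate px [356.4 201.7] area 2691.0 xy [532.  -13.9] sides 164.0 134.0 ang [ -9.2 -99.4]
tray px [363.8 160. ] area 1379.5 xy [650.9 -36. ] sides 108.0 137.0 ang [ -11.1 -101.4]
mat px [467.4 209.8] area 2279.5 xy [ 510.1 -328.2] sides 154.0 126.0 ang [ -63.7 -155.4]
scraper top px [232.3 218.1] area 42.0 xy [482.3 318.7] sides 85.0 26.0 ang [ -67.3 -156.7]
offcut px [365. 208.] area 14.5 xy [513.  -36.9] sides 11.0 11.0 ang [-90.2 179.4]
offcut px [343.5 207. ] area 11.0 xy [516.   22.5] sides 8.0 11.0 ang [-90.2 179.7]
offcut px [364.5 196. ] area 16.5 xy [546.4 -35.9] sides 14.0 11.0 ang [-90.2 179.4]
offcut px [347.5 184. ] area 11.5 xy [580.1  11. ] sides 8.0 11.0 ang [-90.2 179.6]
saucer px [257.3 144.8] area 948.5 xy [698.7 267.8] sides 104.0 95.0 ang [ -44.1 -135.4]
screw px [188.7 205.1] area 76.5 xy [525.4 459.6] sides 11.0 78.0 ang [ -74.4 -163.1]
lens px [461. 135.] area 321.5 xy [ 725.2 -316.5] sides 57.0 59.0 ang [-90.2 178.1]
purple px [289.2 235.4] area 498.0 xy [438.1 172.4] sides 101.0 57.0 ang [ -63.5 -153.4]
```

View pics/cr1.png

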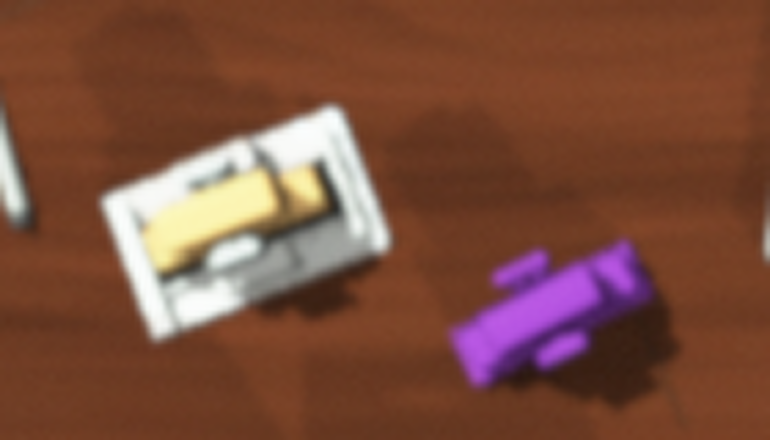

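View pics/pl1.png

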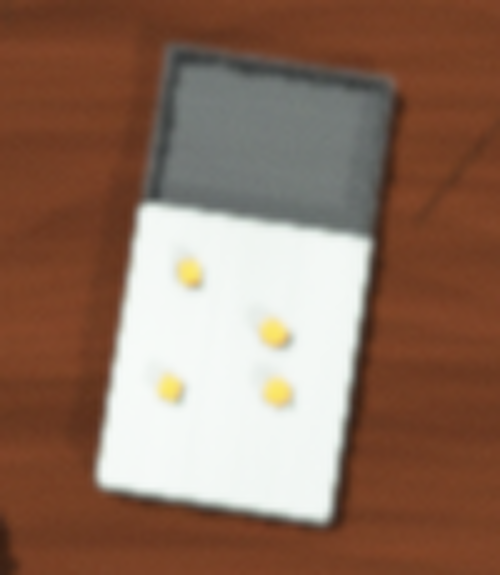

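View pics/crs1.png

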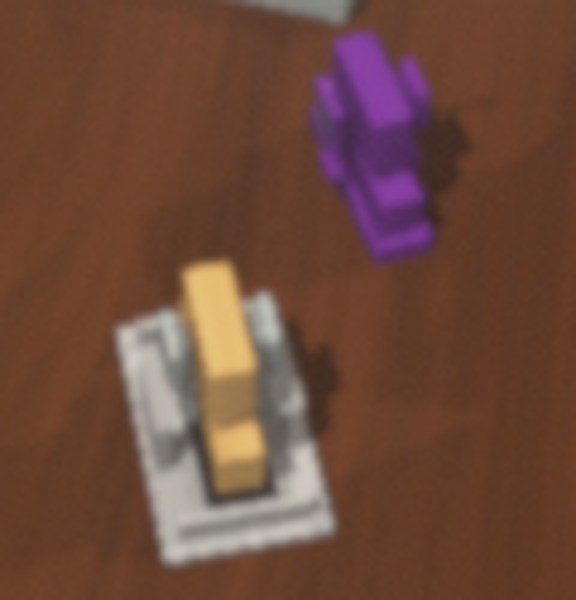

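Request:
arm_command([
  {"x": 4, "y": -2, "z": 0, "roll": -0.12},
  {"x": 8, "y": -4, "z": 0, "roll": -0.24},
  {"x": 12, "y": -6, "z": 0, "roll": -0.36},
  {"x": 16, "y": -8, "z": 0, "roll": -0.48},
  {"x": 20, "y": -10, "z": 0, "roll": -0.6},
  {"x": 24, "y": -12, "z": 0, "roll": -0.72},
  {"x": 28, "y": -14, "z": 0, "roll": -0.84},
  {"x": 31.5, "y": -16, "z": 0, "roll": -0.94},
])

```text
time: 0.87
tool_pos: [425.8, 357.9, 226.6]
tcp_rot: [3.142, -0.0, 1.952]
contact_force: [0.3, 0.4, 0.2]
grip_width: 92.1
```

Request:
arm_command([
  {"x": 3, "y": -1.5, "z": -2},
  {"x": 4.2, "y": -1.9, "z": -3},
  {"x": 4.2, "y": -1.9, "z": -3},
  {"x": 4.2, "y": -1.9, "z": -3},
  {"x": 4.2, "y": -1.9, "z": -3},
])

```text
$.targets[0]: bad value
```

Run:
```python
from h import *
o=bot.get_obs(); print(o['time'],o['tool_pos'],o['tcp_rot'],o['joint_positions'])
c=snap('wrist','w1.png'); print(c['fx'],c['fy'],c['cx'],c['cy']);print(np.round(c['hand_eye'],3))
np.save('w1.npy',{**{k:c[k] for k in('fx','fy','cx','cy','hand_eye')},'p':o['tool_pos'],'r':o['tcp_rot']},allow_pickle=True)
c=snap('top','t2.png'); c=snap('side','s2.png')
```

```text
0.8667 [425.80591682 357.8611801  226.63191585] [ 3.14158000e+00 -1.26322448e-04  1.95171906e+00] [5.61050428e-01 3.99425513e-01 1.43705920e+00 1.26450567e-04
 1.30507287e+00 1.80094495e-01]
309.70691628693146 309.70691628693146 313.6798381477785 199.05277139469933
[[  -0.      -0.966   -0.258   69.944]
 [   1.      -0.       0.      -0.54 ]
 [  -0.      -0.258    0.966 -157.882]
 [   0.       0.       0.       1.   ]]
```

View pics/w1.png

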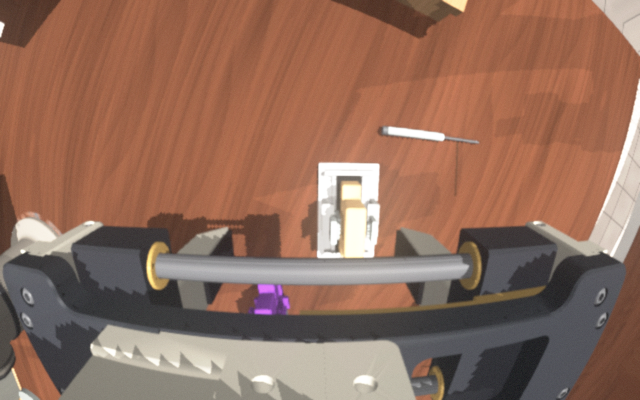

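The wrist view shows the cradle at (350,210), with the scraper's long axis parallel to the image columns, so the jaw axis is aligned. Next I'll cast rays.

```bash
cat >> h.py <<'E'
def wray(c,u,v):
    # c: fx cx cy hand_eye p r ; returns origin, dir world
    R=Rn.from_euler('xyz',c['r']).as_matrix(); H=np.array(c['hand_eye'])
    dx,dy=u-c['cx'],v-c['cy']; r=np.hypot(dx,dy); t=r/c['fx']
    d=np.array([np.sin(t)*dx/r,np.sin(t)*dy/r,np.cos(t)])
    return c['p']+R@H[:3,3], R@H[:3,:3]@d
def won(c,u,v,z):
    o,d=wray(c,u,v); return o+d*(z-o[2])/d[2]
E
python3 - <<'E'
from h import *
c=np.load('w1.npy',allow_pickle=True).item()
i=cv2.imread('pics/w1.png'); cv2.imwrite('pics/w1c.png',cv2.resize(i[150:270,300:400],None,fx=5,fy=5,interpolation=cv2.INTER_CUBIC))
E
```

```text
(no output)
```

View pics/w1c.png

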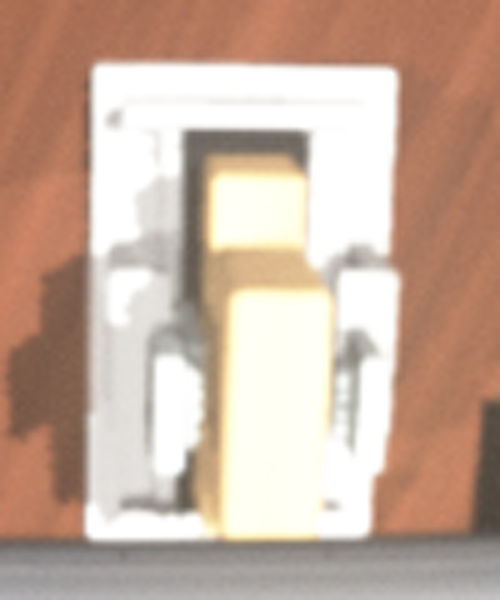

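Run:
```python
from h import *
c=np.load('w1.npy',allow_pickle=True).item()
f=lambda u,v,z: won(c,300+u/5-.4,150+v/5-.4,z)[:2]
L=f(230,290,85);R=f(328,290,85);print('top edge',L,R,np.linalg.norm(L-R))
A=f(92,65,5);B=f(397,68,5);C=f(88,540,5);print('base',A,B,C,np.linalg.norm(A-B),np.linalg.norm(A-C))
print(np.degrees(np.arctan2(*(B-A)[::-1])),np.degrees(np.arctan2(*(C-A)[::-1])),np.degrees(np.arctan2(*(R-L)[::-1])))
L2=f(232,535,85)
e=np.degrees(np.arctan2(*(L2-L)[::-1]));print('long',e)
for a in(-67.9,):
    d=np.array([np.cos(np.radians(a)),np.sin(np.radians(a))])
    n=(A-B)/np.linalg.norm(A-B)
    print('scr centre',(L+R)/2+30*d,'cradle',(A+B)/2+64*d)
t=np.load('top.npy',allow_pickle=True).item()
# top crop cr1 base corners
for u,v in((102,200),(338,103),(390,245),(158,338)): print(on(t,190+u/5.5-.4,180+v/5.5-.4,5)[:2])
o=bot.get_obs();print(o['tool_pos'])
```

```text
top edge [462.41268813 351.99360297] [481.13529988 359.4295329 ] 20.145204009961923
base [424.67254792 373.72378875] [495.79220708 402.10002598] [471.92139376 254.11709868] 76.57164460994152 128.6009865597779
21.751647345738064 -68.44423834882609 21.661148238935052
long -65.803824734204
scr centre [483.0607219 327.915709 ] cradle [484.31073034 328.61407499]
[494.2605404  403.86101501]
[544.01533609 283.38878789]
[470.7507163  255.69851027]
[423.56455015 373.58934196]
[426.36569286 357.24986827 226.02246168]
```

Request:
arm_command([
  {"x": 3, "y": -1.5, "z": -2, "roll": 0},
  {"x": 5.8, "y": -2.9, "z": -5, "roll": 0},
  {"x": 5.8, "y": -2.9, "z": -8, "roll": 0},
  {"x": 5.8, "y": -2.9, "z": -8, "roll": 0},
  {"x": 5.8, "y": -2.9, "z": -8, "roll": 0},
  {"x": 5.8, "y": -2.9, "z": -8, "roll": 0},
])

```text
time: 1.52
tool_pos: [481.6, 331.4, 148.3]
tcp_rot: [3.14, -0.001, 1.96]
contact_force: [-0.9, -0.9, 1.4]
grip_width: 91.7
```

Run:
```python
from h import *
o=bot.get_obs(); print(o['time'],o['tool_pos'],o['tcp_rot'])
c=snap('side','s3.png'); cv2.imwrite('pics/s3c.png',cv2.resize(c['img'][200:360,260:420],None,fx=3.7,fy=3.7))
c=snap('top','t3.png'); cv2.imwrite('pics/t3c.png',cv2.resize(c['img'][150:270,170:330],None,fx=4,fy=4))
print(bot.get_obs()['tool_pos'])
```

```text
1.5167 [481.6084904  331.3983034  148.32925179] [ 3.14013599e+00 -5.01777738e-04  1.95972510e+00]
[482.20324116 331.52799849 149.14964407]
```

View pics/s3c.png

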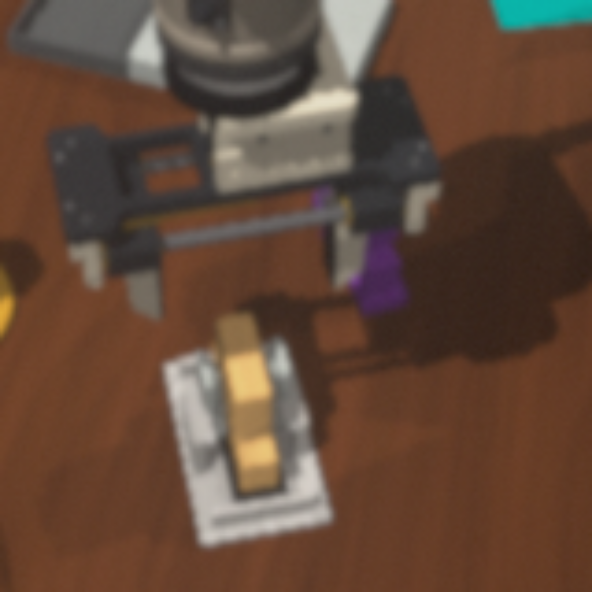

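Request:
arm_command([
  {"x": 0.1, "y": -0.3, "z": -3, "roll": 0},
  {"x": 0.1, "y": -0.3, "z": -6, "roll": 0},
  {"x": 0.1, "y": -0.3, "z": -9, "roll": 0},
  {"x": 0.1, "y": -0.3, "z": -10.2, "roll": 0},
  {"x": 0.1, "y": -0.3, "z": -10.2, "roll": 0},
  {"x": 0.1, "y": -0.3, "z": -10.2, "roll": 0},
  {"x": 0.1, "y": -0.3, "z": -10.2, "roll": 0},
])

```text
time: 2.2
tool_pos: [484.2, 328.1, 47.0]
tcp_rot: [3.138, -0.0, 1.958]
contact_force: [0.3, 1.2, 0.2]
grip_width: 92.0
```

Run:
```python
from h import *
o=bot.get_obs(); print(o['time'],o['tool_pos'],o['tcp_rot'],o['contact_force'])
c=snap('side','s4.png'); cv2.imwrite('pics/s4c.png',cv2.resize(c['img'][220:360,260:400],None,fx=4.2,fy=4.2))
o=bot.get_obs()
c=snap('wrist','w4.png')
np.save('w4.npy',{**{k:c[k] for k in('fx','fy','cx','cy','hand_eye')},'p':o['tool_pos'],'r':o['tcp_rot']},allow_pickle=True)
cv2.imwrite('pics/w4c.png',cv2.resize(c['img'][120:320,200:440],None,fx=3,fy=3))
print(o['tool_pos'])
```

```text
2.2 [484.21755997 328.12078544  46.99354897] [ 3.13765330e+00 -3.31223793e-04  1.95848968e+00] [0.26032463 1.23667948 0.15217639]
[484.29035066 328.06034615  47.03743871]
```

View pics/s4c.png

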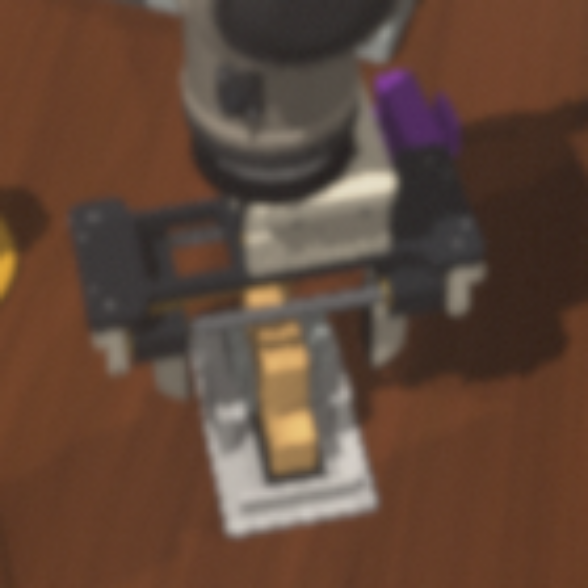

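View pics/w4c.png

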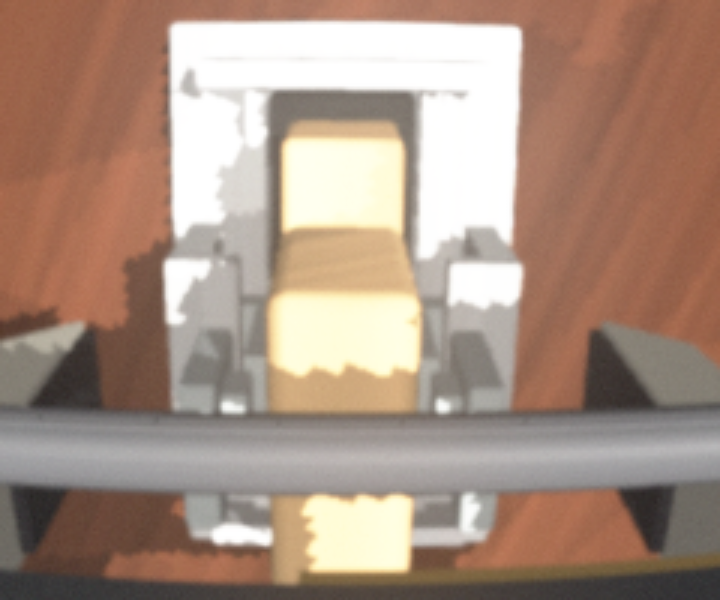

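The fingers straddle the scraper symmetrically, at crop columns 95 and 590 with the block at 345. The scraper is centred, so I'll squeeze.

Request:
arm_command([
  {"x": 0, "y": 0, "z": 0, "roll": 0},
  {"x": 0, "y": 0, "z": 0, "roll": 0},
  {"x": 0, "y": 0, "z": 0, "roll": 0},
  {"x": 0, "y": 0, "z": 0, "roll": 0},
  {"x": 0, "y": 0, "z": 0, "roll": 0},
  {"x": 0, "y": 0, "z": 0, "roll": 0},
  {"x": 0, "y": 0, "z": 0, "roll": 0},
  {"x": 0, "y": 0, "z": 0, "roll": 0},
], fingers=0)

```text
time: 2.97
tool_pos: [483.3, 327.1, 44.8]
tcp_rot: [3.141, -0.0, 1.958]
contact_force: [-0.4, 0.5, 0.9]
grip_width: 42.8
```

Request:
arm_command([
  {"x": 0, "y": 0, "z": 0, "roll": 0},
  {"x": 0, "y": 0, "z": 0, "roll": 0},
  {"x": 0, "y": 0, "z": 0, "roll": 0},
  {"x": 0, "y": 0, "z": 0, "roll": 0},
  {"x": 0, "y": 0, "z": 0, "roll": 0},
])

```text
time: 3.38
tool_pos: [483.5, 327.2, 45.2]
tcp_rot: [3.14, -0.0, 1.958]
contact_force: [0.1, -0.2, 5.9]
grip_width: 32.6
```

Run:
```python
from h import *
for k in range(3):
    c=snap('side' if k else 'wrist',f'x5_{k}.png'); o=bot.get_obs(); print(o['time'],o['tool_pos'],o['contact_force'],o['moment'],o['grip_width'])
    if k==0: cv2.imwrite('pics/w5c.png',cv2.resize(c['img'][120:320,200:440],None,fx=3,fy=3))
    else: cv2.imwrite('pics/s5c.png',cv2.resize(c['img'][220:360,260:400],None,fx=4.2,fy=4.2))
```

```text
3.4333 [483.4883293  327.23969742  45.22484216] [-0.22245783 -0.30315857  5.12625754] [-0.13845718  0.06764807 -0.06673678] 32.65299740347037
3.4833 [483.4976579  327.24145665  45.19603158] [ 0.48898222 -0.26331725  5.53079653] [-0.22959726  0.09963855 -0.03457562] 32.63131556652673
3.5333 [483.46840737 327.24707757  45.19760884] [ 0.46053843 -0.56805315  5.35371972] [-0.13351153  0.06787162 -0.11534157] 32.44511305760098
```

View pics/w5c.png

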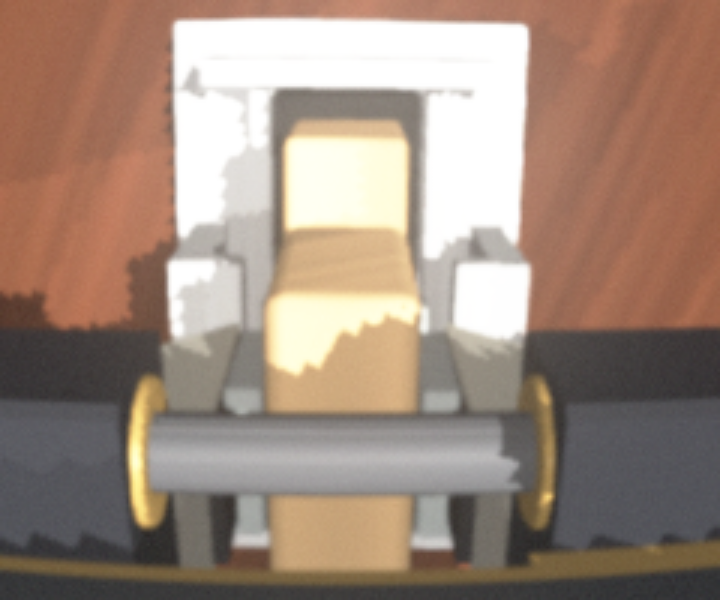

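View pics/s5c.png

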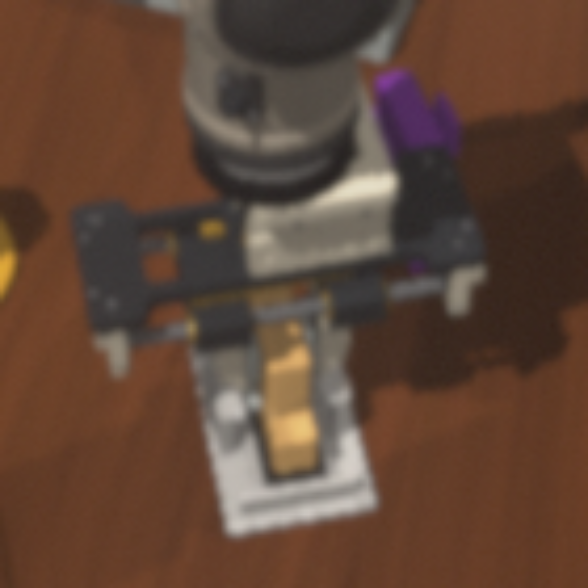

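The grip is steady and both buttons look pressed evenly in the wrist view, at crop columns 245 and 435. I'll lift straight up.

Request:
arm_command([
  {"x": 0, "y": 0, "z": 0.8, "roll": 0},
  {"x": 0, "y": 0, "z": 1.8, "roll": 0},
  {"x": 0, "y": 0, "z": 3, "roll": 0},
  {"x": 0, "y": 0, "z": 4.5, "roll": 0},
  {"x": 0, "y": 0, "z": 6.5, "roll": 0},
  {"x": 0, "y": 0, "z": 8.5, "roll": 0},
  {"x": 0, "y": 0, "z": 9.5, "roll": 0},
  {"x": 0, "y": 0, "z": 9.5, "roll": 0},
])

```text
time: 4.2
tool_pos: [484.2, 327.7, 142.4]
tcp_rot: [3.137, -0.0, 1.958]
contact_force: [0.7, -1.0, -2.4]
grip_width: 32.6
```

Run:
```python
from h import *
for k in range(2):
    c=snap('side' if k else 'wrist',f'x6_{k}.png'); o=bot.get_obs(); print(o['time'],o['tool_pos'],o['tcp_rot'],o['contact_force'],o['moment'],o['grip_width'])
    cv2.imwrite(f'pics/x6c{k}.png',cv2.resize(c['img'][110:360,180:440],None,fx=2.4,fy=2.4))
```

```text
4.25 [483.46560909 327.29136342 140.67713884] [ 3.13952829e+00 -1.32452793e-04  1.95794256e+00] [-0.01417834  0.94207458 -2.81315289] [-0.11114147  0.03156856  0.00536749] 32.94019813740048
4.3 [482.78451782 326.93572938 139.40454996] [-3.14114543e+00  7.31903521e-05  1.95786618e+00] [ 0.39671895  1.02242699 -1.77659491] [-0.12097768  0.03038994  0.03173315] 32.574169065409365
```

View pics/x6c0.png

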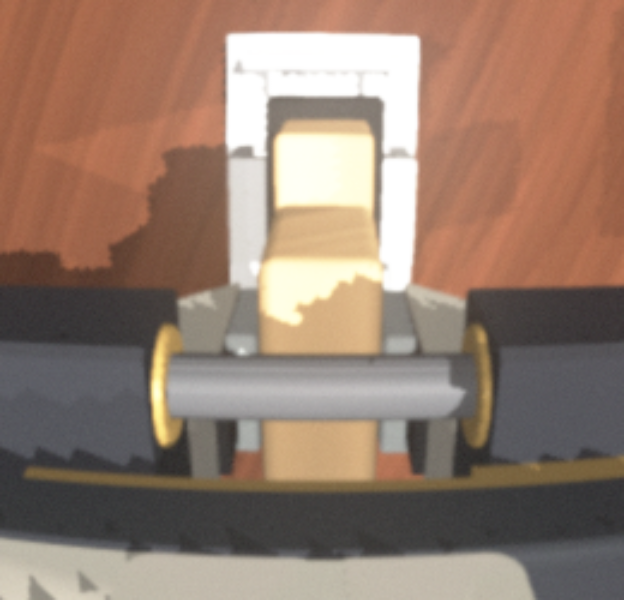

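View pics/x6c1.png

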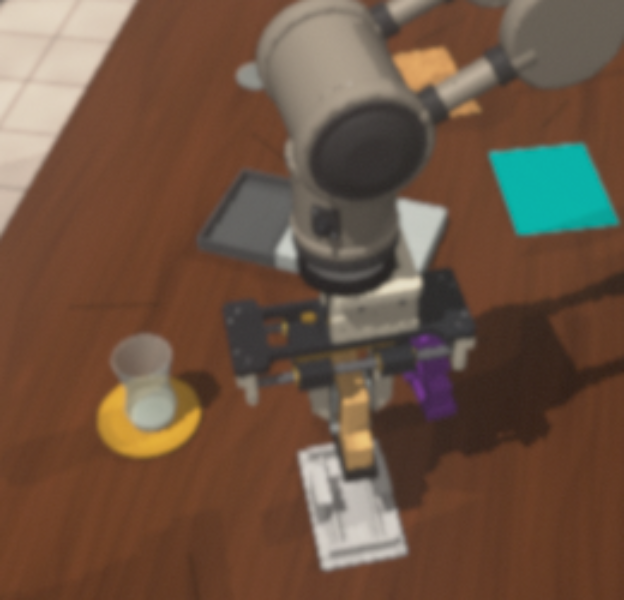

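The scraper is out of the cradle, upright and squeezed. Next I'll refine the plate frame from the corners in the top crop.

Run:
```python
from h import *
t=np.load('top.npy',allow_pickle=True).item();s=np.load('side.npy',allow_pickle=True).item()
P=np.array([on(t,310+u/5-.4,130+v/5-.4,24)[:2] for u,v in((142,203),(373,238),(330,522),(98,487))])
print(P,P.mean(0)); 
for a,b in((3,0),(2,1),(1,0),(2,3)):
    d=P[b]-P[a];print(np.linalg.norm(d),np.degrees(np.arctan2(d[1],d[0])))
T=np.array([on(t,310+u/5-.4,130+v/5-.4,18)[:2] for u,v in((175,45),(392,80))]);print(T)
c=P.mean(0);
for y in(-9.4,):
    R=np.array([[np.cos(np.radians(y)),-np.sin(np.radians(y))],[np.sin(np.radians(y)),np.cos(np.radians(y))]])
    for q in((513,-36.9),(516,22.5),(546.4,-35.9),(580.1,11)): print((R.T@(np.array(q)-c)).round(1))
    for x in(-62,-56,82,90): print(x,c+R@[x,0], c+R@[x,-2])
im=cv2.imread('pics/s1.png'); cv2.imwrite('pics/pls.png',cv2.resize(im[170:245,255:375],None,fx=6,fy=6,interpolation=cv2.INTER_CUBIC))
```

```text
[[620.62215068  37.07555138]
 [600.36523089 -92.28824482]
 [441.49320231 -66.17970825]
 [461.21316929  62.20319973]] [530.92343829 -14.79730049]
161.37726624639492 -8.957830387615822
161.00303459462754 -9.33239523554599
130.9401946183025 81.10039343236765
129.88859902885858 81.26746211924993
[[ 712.48016935   17.81231164]
 [ 691.84532594 -105.079991  ]]
[-14.1 -24.7]
[-20.8  34.4]
[ 18.7 -18.3]
[44.3 33.5]
-62 [469.75596427  -4.67109083] [469.42931235  -6.64423516]
-56 [475.67539724  -5.65104661] [475.34874532  -7.62419093]
82 [611.82235555 -28.19002939] [611.49570362 -30.16317372]
90 [619.71493284 -29.49663709] [619.38828091 -31.46978142]
```

View pics/pls.png

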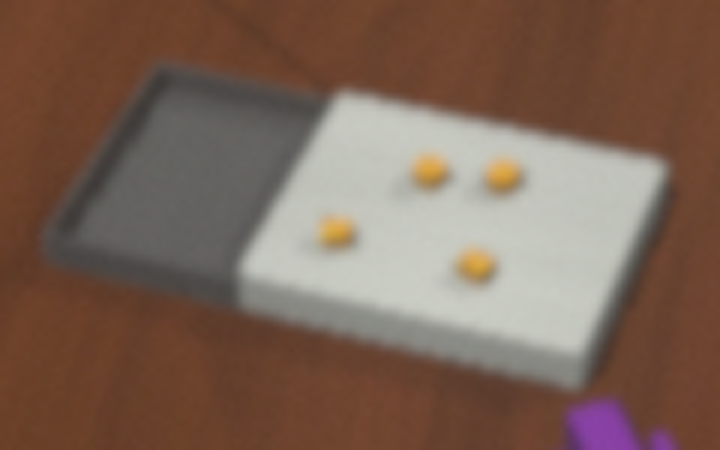

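Request:
arm_command([
  {"x": 0, "y": -3, "z": 1, "roll": -0.05},
  {"x": 0, "y": -7, "z": 2, "roll": -0.13},
  {"x": 0, "y": -11, "z": 2, "roll": -0.21},
  {"x": 0, "y": -15, "z": 2, "roll": -0.29},
  {"x": 0, "y": -19, "z": 2, "roll": -0.37},
  {"x": -0.5, "y": -23, "z": 2, "roll": -0.45},
  {"x": -1, "y": -27, "z": 2, "roll": -0.52},
  {"x": -1, "y": -30, "z": 2, "roll": -0.54},
])

```text
time: 4.97
tool_pos: [471.0, 24.6, 158.3]
tcp_rot: [-3.138, 0.001, 1.413]
contact_force: [1.1, -0.4, -1.3]
grip_width: 32.5
```

Request:
arm_command([
  {"x": 0, "y": -2, "z": -1, "roll": 0},
  {"x": 0, "y": -2.9, "z": -3, "roll": 0},
  {"x": 0, "y": -2.9, "z": -5, "roll": 0},
  {"x": 0, "y": -2.9, "z": -5, "roll": 0},
  {"x": 0, "y": -2.9, "z": -5, "roll": 0},
  {"x": 0, "y": -2.9, "z": -5, "roll": 0},
])

```text
time: 5.47
tool_pos: [473.2, -1.6, 109.9]
tcp_rot: [-3.141, -0.0, 1.418]
contact_force: [1.2, 0.2, -1.6]
grip_width: 32.8
```

Run:
```python
from h import *
for k in range(3):
    c=snap(['wrist','side','top'][k],f'x7_{k}.png'); o=bot.get_obs(); print(o['time'],o['tool_pos'],o['tcp_rot'],o['contact_force'],o['moment'],o['grip_width'])
    if k==1: cv2.imwrite(f'pics/x7c{k}.png',cv2.resize(c['img'][110:300,230:430],None,fx=3,fy=3))
```

```text
5.5167 [473.61625342  -1.54983496 110.36406287] [ 3.14063185e+00 -3.76771172e-05  1.41858571e+00] [ 0.30226922  0.35584704 -2.19270918] [-0.11528357  0.08961479 -0.01165094] 33.089496489606354
5.5667 [473.73615377  -1.55332524 110.55263754] [3.14005785e+00 4.66711433e-05 1.41870619e+00] [-0.23894261 -0.6070873  -2.36682924] [-0.11010204  0.06939771 -0.02183243] 32.99203662827762
5.6167 [473.74253376  -1.55733437 110.61342727] [3.13983173e+00 2.30006154e-05 1.41868513e+00] [-0.08544309  0.02606849 -2.0774667 ] [-0.10549787  0.09175711 -0.02694576] 32.66573700665757
```

View pics/x7_0.png

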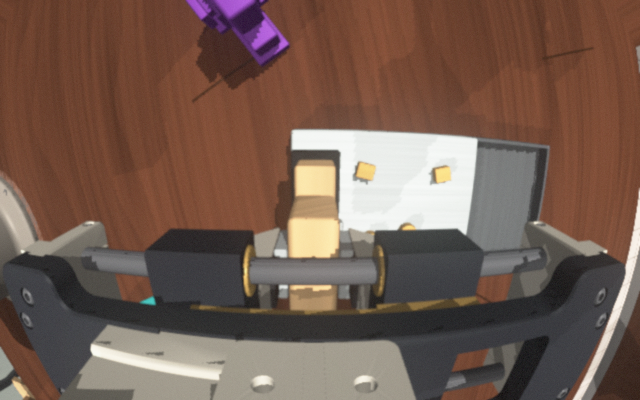

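View pics/x7c1.png

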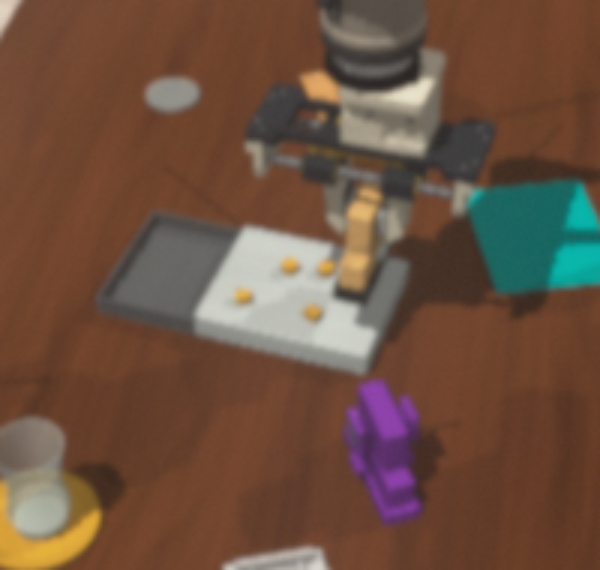

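The scraper hovers behind all four offcuts. In the side crop the foot is at about (355,290) and the nearest offcut at (325,268). Now I'll lower to just above the plate.

Request:
arm_command([
  {"x": -0.1, "y": 0, "z": -2, "roll": 0},
  {"x": -0.1, "y": 0, "z": -3.5, "roll": 0},
  {"x": -0.1, "y": 0, "z": -4.4, "roll": 0},
  {"x": -0.1, "y": 0, "z": -4.4, "roll": 0},
  {"x": -0.1, "y": 0, "z": -4.4, "roll": 0},
  {"x": -0.1, "y": 0, "z": -4.4, "roll": 0},
])

```text
time: 6.12
tool_pos: [472.7, -1.9, 66.5]
tcp_rot: [3.14, 0.0, 1.418]
contact_force: [0.2, 0.5, -3.2]
grip_width: 32.5
```

Run:
```python
from h import *
for k in range(2):
    c=snap(['wrist','side'][k],f'x8_{k}.png'); o=bot.get_obs(); print(o['time'],o['tool_pos'],o['tcp_rot'],o['contact_force'],o['grip_width'])
    cv2.imwrite(f'pics/x8c{k}.png',cv2.resize(c['img'][110:300,230:480],None,fx=3,fy=3))
```

```text
6.1667 [472.68826542  -1.94185989  66.53320574] [3.14016461e+00 6.78740844e-05 1.41797335e+00] [-0.18403377 -0.20570752 -2.80223657] 32.92273787019988
6.2167 [472.64495092  -1.95572457  66.48164788] [3.14016336e+00 6.30255461e-05 1.41794340e+00] [ 0.21830155 -0.53290207 -2.87699211] 32.625629739692556
```

View pics/x8c0.png

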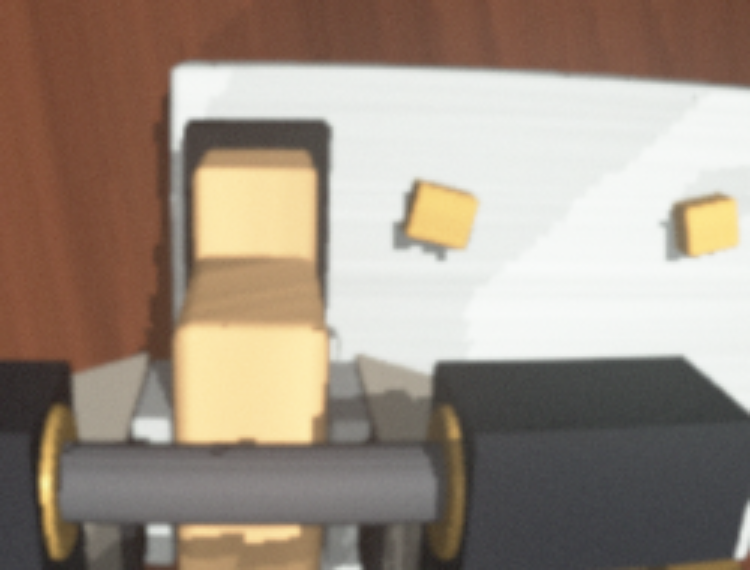

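View pics/x8c1.png

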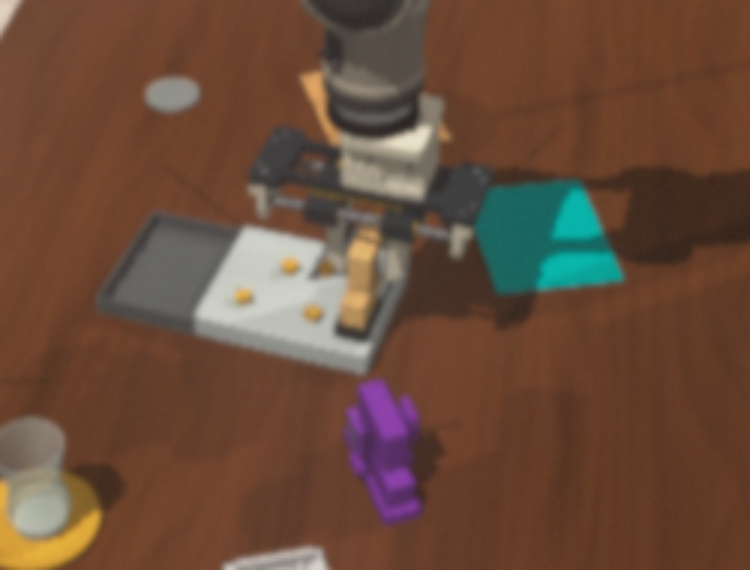

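Request:
arm_command([
  {"x": 0.5, "y": -0.1, "z": -0.1, "roll": 0},
  {"x": 1.5, "y": -0.25, "z": -0.1, "roll": 0},
  {"x": 2.6, "y": -0.4, "z": -0.1, "roll": 0},
  {"x": 3.7, "y": -0.6, "z": -0.1, "roll": 0},
  {"x": 4.8, "y": -0.75, "z": -0.1, "roll": 0},
  {"x": 5.9, "y": -0.95, "z": -0.1, "roll": 0},
  {"x": 7, "y": -1.1, "z": -0.1, "roll": 0},
  {"x": 7, "y": -1.1, "z": -0.1, "roll": 0},
])

```text
time: 6.88
tool_pos: [544.6, -13.5, 65.1]
tcp_rot: [3.138, 0.0, 1.417]
contact_force: [-0.0, 0.0, -1.9]
grip_width: 32.7
```

Run:
```python
from h import *
for k in range(2):
    c=snap(['wrist','side'][k],f'x9_{k}.png'); o=bot.get_obs(); print(o['time'],o['tool_pos'],o['tcp_rot'],o['contact_force'],o['grip_width'])
    cv2.imwrite(f'pics/x9c{k}.png',cv2.resize(c['img'][110:300,230:480],None,fx=3,fy=3))
```

```text
6.9333 [543.11806003 -13.17387358  64.83973292] [3.14038578e+00 6.24346752e-05 1.41767875e+00] [-0.30284561 -0.94956182 -2.29189293] 32.54848547158032
6.9833 [542.08404985 -12.94206421  64.64001894] [-3.14137919e+00  2.47397626e-05  1.41775999e+00] [-0.2516555   0.82826833 -1.74891826] 32.6957315765933
```

View pics/x9c0.png

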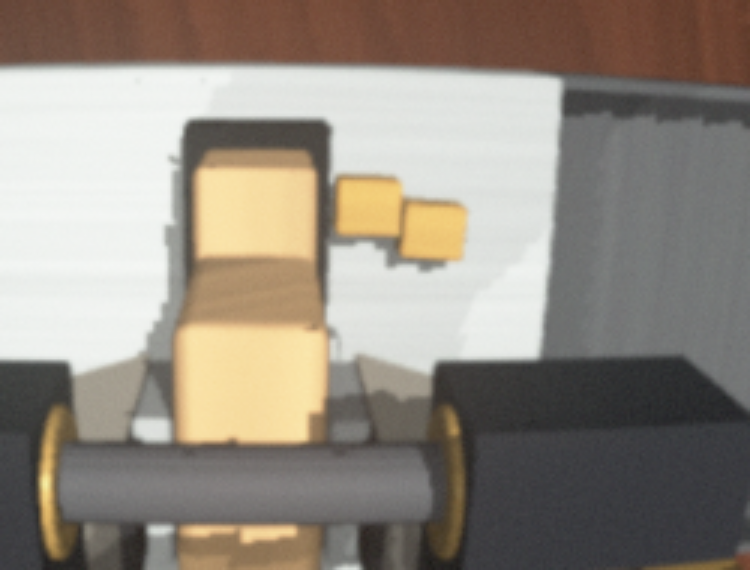

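View pics/x9c1.png

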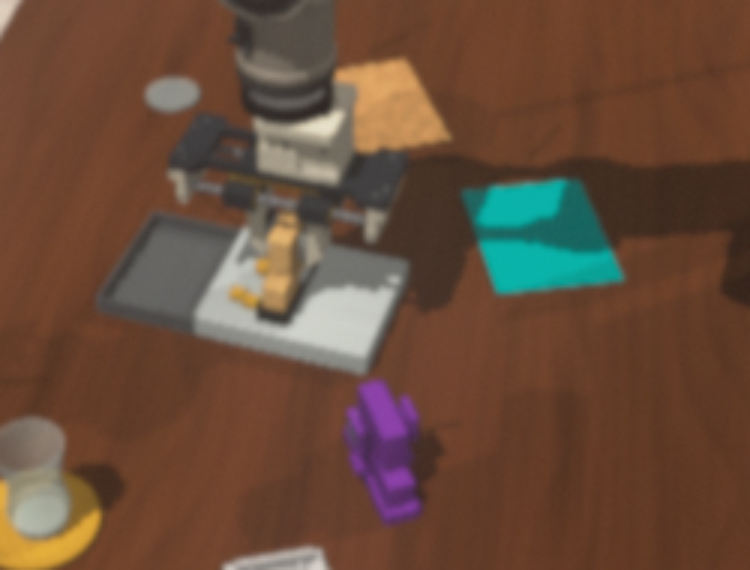

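The offcuts are gathering in front of the foot, with two bar ends at wrist crop (370,205) and (430,230), and the fingers are well clear. I'll continue over the edge.

Request:
arm_command([
  {"x": 1, "y": -0.15, "z": 0, "roll": 0},
  {"x": 2.1, "y": -0.35, "z": 0, "roll": 0},
  {"x": 3.2, "y": -0.5, "z": 0, "roll": 0},
  {"x": 4.3, "y": -0.7, "z": 0, "roll": 0},
  {"x": 5.4, "y": -0.85, "z": 0, "roll": 0},
  {"x": 6.5, "y": -1.05, "z": 0, "roll": 0},
  {"x": 7.6, "y": -1.2, "z": 0, "roll": 0},
  {"x": 7.8, "y": -1.25, "z": 0, "roll": 0},
])

```text
time: 7.65
tool_pos: [620.9, -25.6, 64.8]
tcp_rot: [3.141, 0.0, 1.418]
contact_force: [0.3, 0.4, -2.3]
grip_width: 32.7
```

Run:
```python
from h import *
for k in range(3):
    c=snap(['wrist','side','top'][k],f'xa_{k}.png'); o=bot.get_obs(); print(o['time'],o['tool_pos'],o['tcp_rot'],o['contact_force'],o['grip_width'])
    cv2.imwrite(f'pics/xac{k}.png',cv2.resize(c['img'][110:300,230:480],None,fx=3,fy=3))
```

```text
7.7 [620.377558   -25.52412607  64.62864363] [3.14136992e+00 3.45113919e-05 1.41773560e+00] [ 0.16708405 -1.1315626  -2.19750256] 32.806097420312184
7.75 [619.56113998 -25.34459035  64.47341734] [-3.14072275e+00  2.59992586e-05  1.41780175e+00] [ 0.24911616  0.51808689 -1.94928612] 32.88946166375836
7.8 [619.10528812 -25.22813533  64.43737388] [-3.14014866e+00 -1.51264025e-05  1.41781479e+00] [-0.47579086 -0.28405939 -2.50456083] 33.303689803898166
```

View pics/xac0.png

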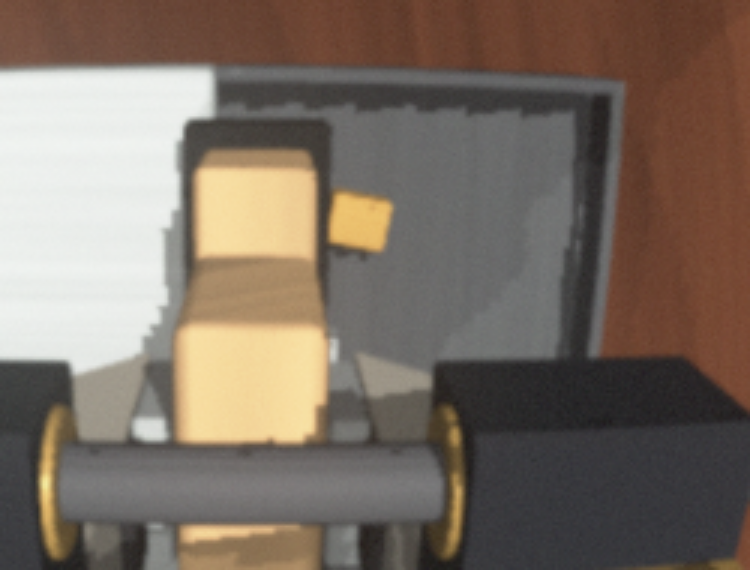

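View pics/xac1.png

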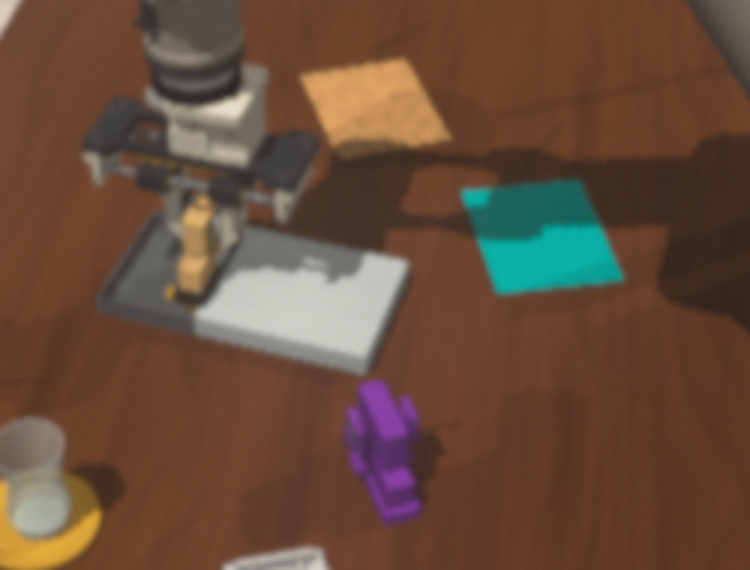

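View pics/xac2.png

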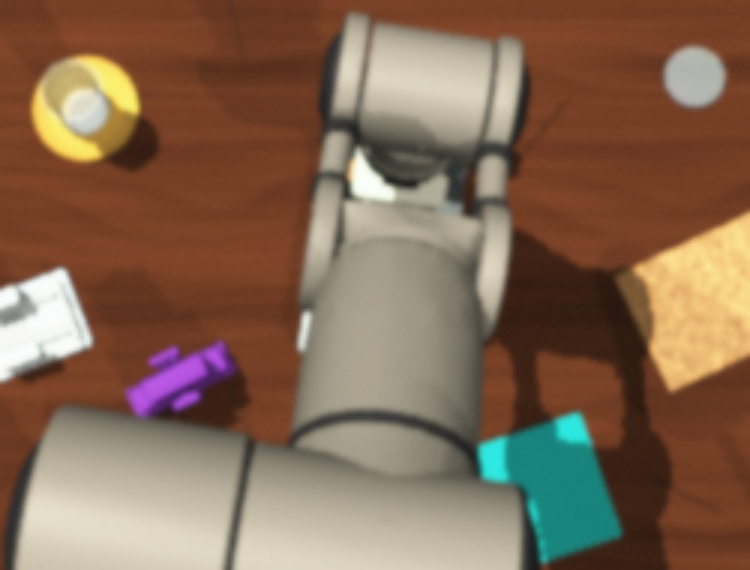

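At least one offcut is in the tray. I'll lift straight up and count them.

Request:
arm_command([
  {"x": 0, "y": 0, "z": 1.5, "roll": 0},
  {"x": 0, "y": 0, "z": 4, "roll": 0},
  {"x": 0, "y": 0, "z": 7, "roll": 0},
  {"x": 0, "y": 0, "z": 9.5, "roll": 0},
  {"x": -3, "y": -1, "z": 10, "roll": 0},
  {"x": -6, "y": -4, "z": 10, "roll": 0},
  {"x": -8, "y": -7, "z": 10, "roll": 0},
  {"x": -8, "y": -10, "z": 10, "roll": 0},
])

```text
time: 8.47
tool_pos: [535.2, -124.9, 164.9]
tcp_rot: [-3.137, -0.0, 1.419]
contact_force: [1.8, 0.2, -2.1]
grip_width: 32.8
```

Run:
```python
from h import *
for k in range(3):
    c=snap(['wrist','side','top'][k],f'xb_{k}.png'); o=bot.get_obs(); print(o['time'],o['tool_pos'],o['tcp_rot'],o['contact_force'],o['grip_width'])
    if k: cv2.imwrite(f'pics/xbc{k}.png',cv2.resize(c['img'][130:270,230:430],None,fx=4,fy=4,interpolation=cv2.INTER_CUBIC))
```

```text
8.5167 [ 537.58539708 -131.0676165   165.24882586] [-3.14152658  0.00340189  1.4158162 ] [ 1.24167489 -6.35583767 -1.58523968] 32.64722212697363
8.5667 [ 538.64717061 -128.8890377   165.22375951] [3.14091124e+00 1.63482061e-03 1.41382950e+00] [-0.71237536  1.49117255 -1.16438323] 32.72410807320708
8.6167 [ 539.05802802 -126.95483353  165.01559068] [3.14142654e+00 1.24048433e-04 1.41441327e+00] [ 0.2194822   1.28217158 -1.10667292] 32.664866070049236
```

View pics/xb_0.png

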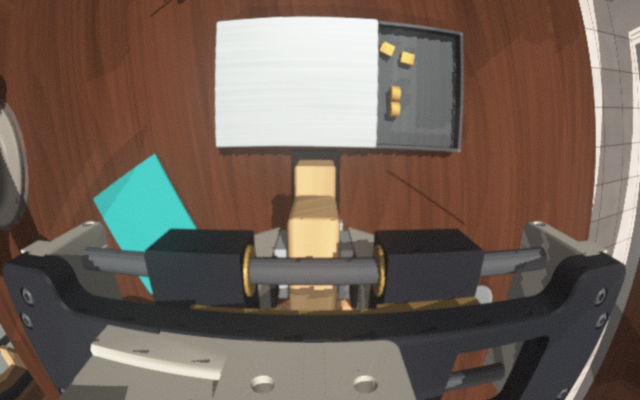

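View pics/xbc1.png

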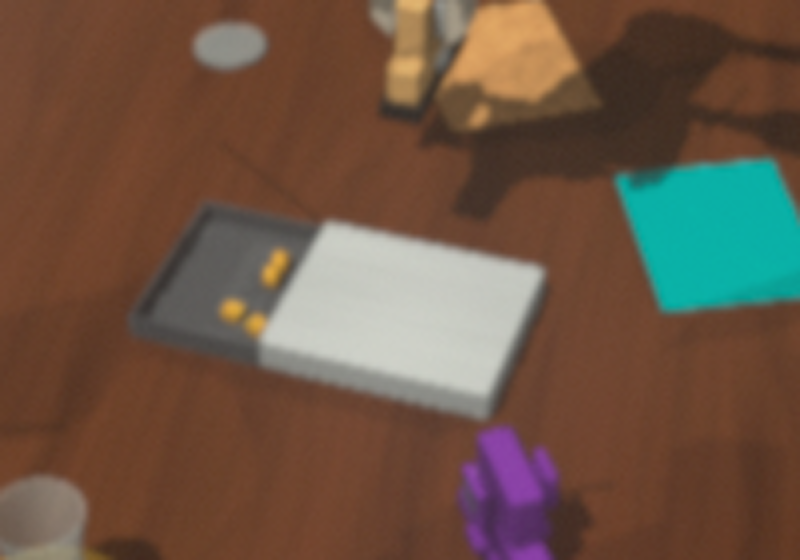

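View pics/xbc2.png

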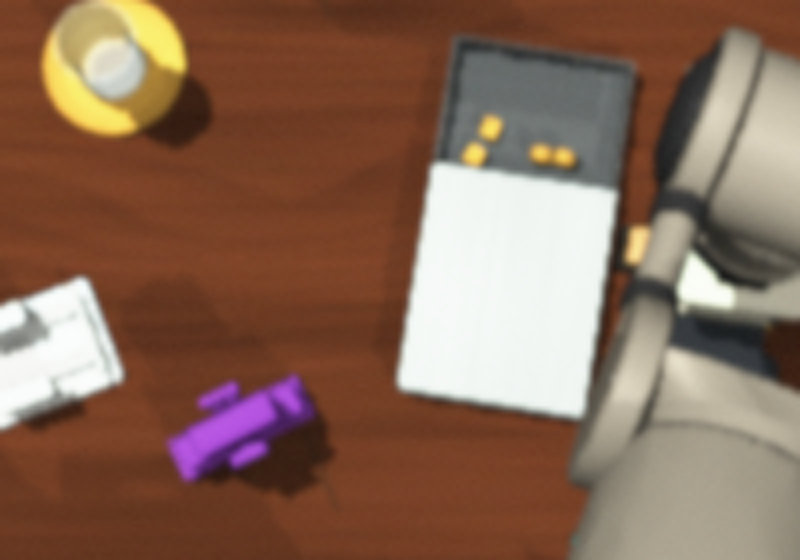

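Run:
```python
from h import *
im=cv2.imread('pics/xb_0.png'); cv2.imwrite('pics/xbw.png',cv2.resize(im[15:155,360:470],None,fx=4.2,fy=4.2,interpolation=cv2.INTER_CUBIC))
t=np.load('top.npy',allow_pickle=True).item();s=np.load('side.npy',allow_pickle=True).item()
y=np.radians(-9.1);R=np.array([[np.cos(y),-np.sin(y)],[np.sin(y),np.cos(y)]]);c=np.array([531,-14.8])
for n,cam,f,roi in(('top',t,'xb_2.png',(330,130,395,185)),('side',s,'xb_1.png',(262,180,312,225))):
    h=cv2.cvtColor(cv2.imread('pics/'+f),cv2.COLOR_BGR2HSV); m=((h[...,1]>120)&(h[...,2]>150)&(h[...,0]>12)).astype(np.uint8)
    x0,y0,x1,y1=roi; k=np.zeros_like(m);k[y0:y1,x0:x1]=m[y0:y1,x0:x1]
    N,_,st,ce=cv2.connectedComponentsWithStats(k)
    for j in range(1,N): print(n,st[j,4],ce[j].round(1),[(R.T@(on(cam,*ce[j],z)[:2]-c)).round(1) for z in(9,13)])
```

```text
top 23 [352.1 161.8] [array([113.1,  29.7]), array([112.3,  29.8])]
top 19 [348.2 168.4] [array([92.6, 37.7]), array([91.9, 37.7])]
top 36 [367.7 168.5] [array([100.9, -16.9]), array([100.1, -16.7])]
side 30 [298.3 196.3] [array([106.1, -26.4]), array([104.3, -22.2])]
side 21 [287.6 206.9] [array([117.9,  23.7]), array([116. ,  27.7])]
side 16 [293.4 210.6] [array([97.4, 32.3]), array([95.5, 36.3])]
```

View pics/xbw.png

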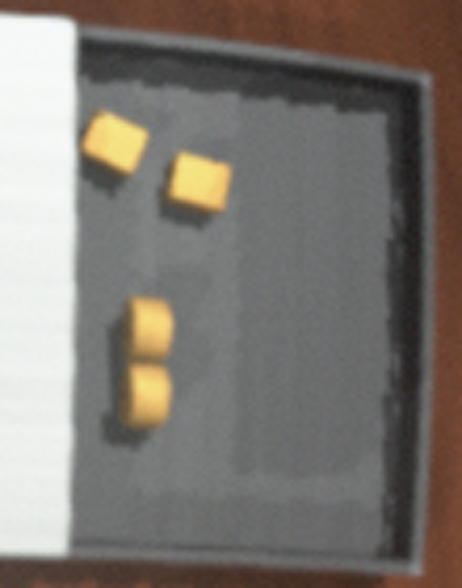

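All four offcuts are on the tray floor: two bar ends at plate (92,37) and (112,30), and two slugs on edge near (101,-17). Next is the mat, centred at about (510,-328).

Request:
arm_command([
  {"x": -0.4, "y": -3, "z": 0, "roll": 0},
  {"x": -0.8, "y": -6.5, "z": 0, "roll": 0},
  {"x": -1.3, "y": -10, "z": -1, "roll": 0},
  {"x": -1.8, "y": -13.5, "z": -2, "roll": 0},
  {"x": -2.3, "y": -17, "z": -3, "roll": 0},
  {"x": -2.7, "y": -19, "z": -4, "roll": 0},
  {"x": -2.9, "y": -20, "z": -5, "roll": 0},
  {"x": -2.9, "y": -20, "z": -6, "roll": 0},
])

```text
time: 9.28
tool_pos: [510.7, -326.2, 103.8]
tcp_rot: [-3.141, -0.0, 1.416]
contact_force: [0.2, 0.3, -1.4]
grip_width: 32.8
```

Run:
```python
from h import *
for k in range(2):
    c=snap(['wrist','side'][k],f'xd_{k}.png'); o=bot.get_obs(); print(o['time'],o['tool_pos'],o['tcp_rot'],o['contact_force'],o['grip_width'])
    if k: cv2.imwrite(f'pics/xdc{k}.png',cv2.resize(c['img'][60:220,280:480],None,fx=3.5,fy=3.5,interpolation=cv2.INTER_CUBIC))
```

```text
9.3333 [ 510.08690187 -323.87615753  101.54791332] [-3.13802789e+00 -2.88107591e-03  1.41693479e+00] [-0.38010211  1.27432245 -4.32730138] 32.71648541762366
9.3833 [ 510.35461734 -322.92950038  102.48760094] [-3.13771589 -0.0032485   1.41819383] [-0.38456432  0.83033865 -1.61518683] 32.88829745321133
```

View pics/xd_0.png

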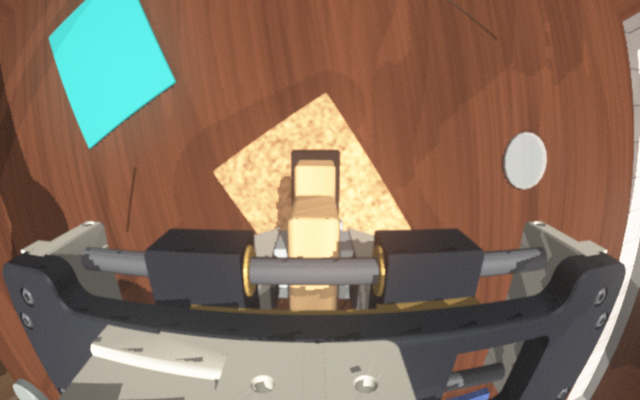

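View pics/xdc1.png

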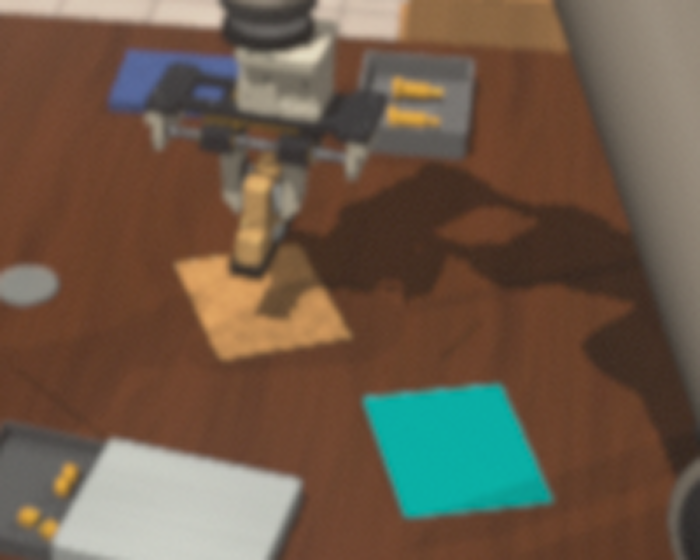

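Request:
arm_command([
  {"x": 0, "y": -0.2, "z": -2, "roll": 0},
  {"x": 0, "y": -0.2, "z": -4, "roll": 0},
  {"x": 0, "y": -0.2, "z": -5.3, "roll": 0},
  {"x": 0, "y": -0.2, "z": -5.7, "roll": 0},
  {"x": 0, "y": -0.2, "z": -5.7, "roll": 0},
  {"x": 0, "y": -0.2, "z": -5.7, "roll": 0},
  {"x": 0, "y": -0.2, "z": -5.7, "roll": 0},
])

```text
time: 9.97
tool_pos: [512.1, -327.2, 49.2]
tcp_rot: [3.139, 0.001, 1.419]
contact_force: [0.9, 0.4, -1.7]
grip_width: 32.8
```

Request:
arm_command([
  {"x": 0, "y": 0, "z": -0.2, "roll": 0},
  {"x": 0, "y": 0, "z": -0.3, "roll": 0},
  {"x": 0, "y": 0, "z": -0.3, "roll": 0},
  {"x": 0, "y": 0, "z": -0.3, "roll": 0},
  {"x": 0, "y": 0, "z": -0.3, "roll": 0},
])

```text
time: 10.38
tool_pos: [511.1, -327.5, 44.9]
tcp_rot: [3.141, 0.0, 1.418]
contact_force: [0.6, -0.3, -2.9]
grip_width: 32.7
```

Request:
arm_command([
  {"x": 0, "y": 0, "z": -0.05, "roll": 0},
  {"x": 0, "y": 0, "z": -0.1, "roll": 0},
  {"x": 0, "y": 0, "z": -0.1, "roll": 0},
  {"x": 0, "y": 0, "z": -0.1, "roll": 0},
])

```text
time: 10.72
tool_pos: [511.3, -327.6, 44.2]
tcp_rot: [3.141, 0.0, 1.418]
contact_force: [-1.4, 0.2, 2.8]
grip_width: 32.9
```

Run:
```python
from h import *
for k in range(2):
    c=snap(['wrist','side'][k],f'xe_{k}.png'); o=bot.get_obs(); print(o['time'],o['tool_pos'],o['tcp_rot'],o['contact_force'],o['moment'],o['grip_width'])
```

```text
10.7667 [ 511.30436946 -327.6216812    44.22092263] [3.14091726e+00 4.56356451e-04 1.41778236e+00] [-1.05540837  0.06342256  2.93110258] [-0.00647091  0.36809343 -0.01311709] 33.08341671941952
10.8167 [ 511.32932156 -327.61930182   44.23753488] [3.14086790e+00 4.87534388e-04 1.41778846e+00] [-0.76574558  0.84144443  4.22197663] [-0.02784382  0.33206787 -0.02546099] 32.60687882421299
```

Contact shows: the vertical force went from -2.3 N to about +3 N at the expected height. I'll release.

Request:
arm_command([
  {"x": 0, "y": 0, "z": 0, "roll": 0},
  {"x": 0, "y": 0, "z": 0, "roll": 0},
  {"x": 0, "y": 0, "z": 0, "roll": 0},
  {"x": 0, "y": 0, "z": 0, "roll": 0},
  {"x": 0, "y": 0, "z": 0, "roll": 0},
  {"x": 0, "y": 0, "z": 0, "roll": 0},
  {"x": 0, "y": 0, "z": 0, "roll": 0},
  {"x": 0, "y": 0, "z": 0, "roll": 0},
], fingers=1)

```text
time: 11.48
tool_pos: [511.1, -327.3, 43.7]
tcp_rot: [-3.142, -0.0, 1.418]
contact_force: [-0.1, -0.4, -0.1]
grip_width: 81.5
```

Run:
```python
from h import *
for k in range(2):
    c=snap(['wrist','side'][k],f'xf_{k}.png'); o=bot.get_obs(); print(o['time'],o['tool_pos'],o['tcp_rot'],o['contact_force'],o['grip_width'])
    cv2.imwrite(f'pics/xfc{k}.png',cv2.resize(c['img'][60:320,200:480],None,fx=2.3,fy=2.3))
```

```text
11.5333 [ 511.12087372 -327.34988889   43.6731357 ] [-3.14155265e+00 -9.51598963e-05  1.41779351e+00] [ 0.23101286 -0.52164188  0.27740553] 85.60148710786892
11.5833 [ 511.13210371 -327.37384767   43.6875643 ] [ 3.14157748e+00 -8.22814464e-05  1.41776346e+00] [-1.0908086   0.52588461  0.29937759] 88.61096824048148
```

View pics/xfc0.png

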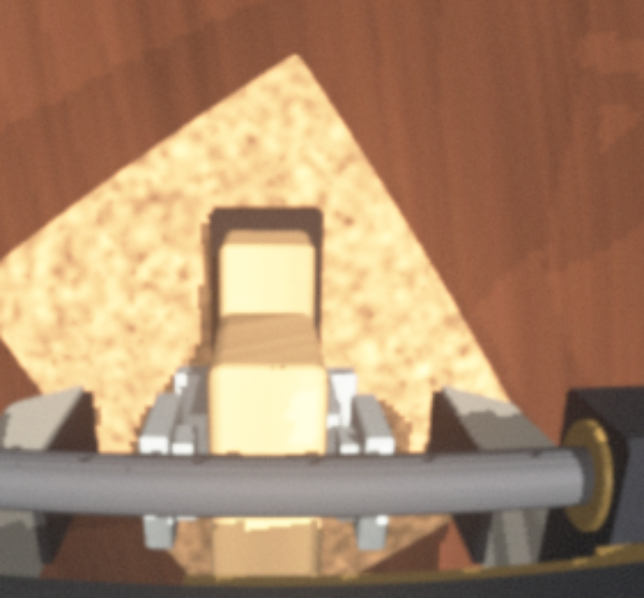

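The scraper stands free with its buttons sprung out and the fingers clear on both sides. I'll withdraw straight up.

Request:
arm_command([
  {"x": 0, "y": 0, "z": 1.5, "roll": 0},
  {"x": 0, "y": 0, "z": 4, "roll": 0},
  {"x": 0, "y": 0, "z": 7, "roll": 0},
  {"x": 0, "y": 0, "z": 10, "roll": 0},
  {"x": -3, "y": 0, "z": 13, "roll": 0},
  {"x": -6, "y": 0, "z": 15, "roll": 0},
  {"x": -6, "y": 0, "z": 15, "roll": 0},
  {"x": -6, "y": 0, "z": 15, "roll": 0},
])

```text
time: 12.25
tool_pos: [450.8, -328.0, 195.5]
tcp_rot: [3.139, 0.002, 1.416]
contact_force: [0.1, -0.4, -0.7]
grip_width: 91.6
```

Run:
```python
from h import *
for k in range(3):
    c=snap(['wrist','side','top'][k],f'xg_{k}.png'); o=bot.get_obs(); print(o['time'],o['tool_pos'],np.abs(o['dq']).max().round(3),o['contact_force'])
```

```text
12.3 [ 451.12949718 -327.60224055  194.18748288] 0.041 [ 0.647453   -0.00107193 -0.50496076]
12.35 [ 451.33657286 -327.27382695  193.29642392] 0.027 [-1.2844378   0.02163849  0.52989777]
12.4 [ 451.39315352 -327.0958709   192.74658378] 0.014 [0.80821174 0.12938817 0.4675704 ]
```

View pics/xg_1.png

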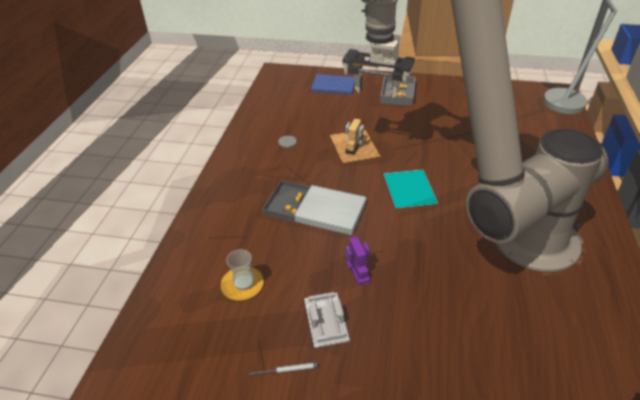

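View pics/xg_2.png

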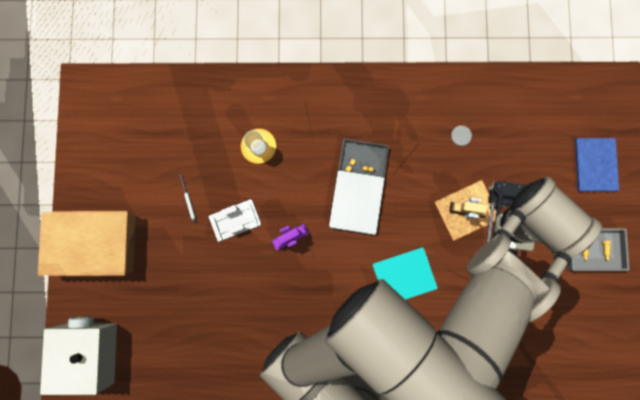

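The scraper stands upright on the cork, at side (355,135) and top (465,208). All four offcuts are in the tray, the bystanders haven't moved and the arm is clear, so I'll hand in.

```bash
python3 -c "
from h import *
print(bot.close_job())"
```

```text
the job is handed in; nothing more can be done
None
```

The job is done and handed in at about 12.4 s on the robot's clock; the hand-in reports no verdict. I squeezed both buttons, lifted the scraper straight out of the cradle, wiped the plate in one pass split over two moves, and stood the scraper on the cork mat before letting go.

**Last checks:**
- **Offcuts:** Measured after the wipe, all four were on the tray floor, at roughly x = 92–113 mm and y = −17 to +38 mm in the plate frame. The two round slugs stand on edge, touching each other. The last pictures still show them in the tray.
- **Scraper:** It stands upright near the mat's centre with its buttons sprung out.
- **Arm and bystanders:** The open gripper is above and clear of everything. The tea glass, saucer, screwdriver and lens look unmoved by eye; I did not re-measure them.

**One reading disagreed:** the gripper showed about 32.6 mm while squeezing, not the 36 mm expected with both buttons fully in. I put this down to give in the finger pads, as the wrist view showed both buttons pressed evenly and the scraper came out freely. No other check failed.

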